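# Nest the kidney key tray in its twin

## Robot

A 6-joint arm with a two-finger parallel gripper is mounted at the origin on the work surface. World frame = base frame: x ahead of the robot, y to its left, z up, the work surface at z = 0. Lengths are in m, angles in rad, forces in N, time in s.
With the tool pointing down it reaches from about 0.35 to 0.775 m from the base axis. Payload 7.3 kg.
Tool frame: the origin (TCP) lies midway between the tips of the shut fingers; the grasp point (between the pads) lies 19 mm behind it (robot.tcp_to_grasp is the distance from the TCP to the grasp point, in m); x points along the fingers, z is the direction in which the jaws open and shut, and the axes are right-handed (so a half turn about x gives the same grasp; the last joint's range is limited). The gripper opens to 92 mm and grips with 3 to 60 N. Pads are 19 mm wide; open, the fingers measure 130 mm over their backs; the gripper's body (75 mm by 190 mm) begins 47 mm behind the grasp point.
Start: joints at [1.108, 0.342, 1.524, -0, 1.275, -0.146], TCP at [0.164, 0.499, 0.227] pointing down, gripper open.
Joint ranges: [-2.53, 2.53], [-0.77, 2.02], [0.04, 2.7], [-1, 4.14], [0.28, 2.66], [-3.11, 3.11]. Speed limits (rad/s): [2.57, 2.57, 3.14, 3.14, 3.14, 3.14].

## Interface

Orientations are given as [roll, pitch, yaw] about the fixed x, y, z axes, in that order (R = Rz(yaw) Ry(pitch) Rx(roll)).
In Python, from cell import robot gives the robot as it stands.
- The arm moves only by the tool move_arm, never from a script. Its argument "deltas" is a list of rows, each an object with "dp": the shift along the tool's x, y, z in m, a list of three; "turn": the turn, a rotation vector about the tool's x, y, z in degrees, a list of three. A call has 1 to 10 rows; each row is the pose to reach, as a shift and turn from the pose commanded when the call began, along the tool's axes at that moment; what a row does not reach only later rows make up. A row lasts 1/10 s, in which the tool goes at most 50 mm and 8.59 degrees, less where a joint would pass 70% of its speed; a pose out of reach is approached as far as the arm can. A call with a gripper value outside its range is refused whole. "hand" is the finger opening in m, from 0 to 0.0918, set as the call begins (left out, the last holds). The fingers move at their own pace and stop on an object; "squeeze" is the grip in N (left out, the last holds). Time passes only in rows, so rows that repeat a pose let the fingers close. It gives the time, the measured TCP pose, the force and the opening at its end, in the units of the state.
- robot.observe(): the state, without advancing time (a new reading comes with each control period).
- robot.read_camera(name): name is "scene" or "top" or "wrist"; returns (picture, depth): 420x560x3 uint8, red, green, blue; 420x560 float32, m along the optical axis (not along the pixel's ray), 0 where there is no reading.
- robot.camera_info(name): a dict with "fx", "fy", "cx", "cy" (pixels), "k1" (the pictures are not rectified: a ray, as slopes to the right and down, at radius r is drawn at 1 + k1 r^2 times it, then the intrinsics apply), "R" (3x3) and "t" (3): a world point X has camera coordinates R X + t. Camera axes: x right, y down, z forward; pixel columns grow to the right and rows downward; lengths in m; the calibration is good to about 2 mm. A picture is of the moment at which its call begins: read the wrist's pose just before it. camera_info takes no time and is no camera call; for the wrist camera it gives the pose at the moment of the call.
- robot.hand_in(): hands the job in, once; it reports no verdict.
The state is a dict: "time": time; "qpos": joint angles; "qvel": joint speeds; "joint_efforts": joint torques, N m; "tool_pos": TCP position; "tool_rot": TCP orientation; "contact_force": force on the tool from outside, world axes, zero at the start; "torque": the same for the moment, N m; "opening": finger opening in m.
Only numpy, scipy, OpenCV 4.12 (cv2) and the standard library are available. Lean on these libraries where they do the work, as an engineer would, in place of code of your own. Each camera call takes 0.05 s, during which the arm holds its last target.

## Task

On the hallway shelf the smaller kidney-shaped tray lies crosswise on the rim of the larger one. Turn and slide it there, without lifting it clear, until the outlines match and it drops fully home, flat on the larger tray's floor, then let go of it. Leave the stylus, key, ring bowl, adapter, phone and glasses case where they are.

Things in the scene. Friction and masses are not known exactly. Their poses are not given: they have to be found in the camera images.
- big_tray: larger grey kidney-shaped open tray, fixed to the shelf, 200 x 125 mm at its flared rim, empty. Origin at its underside; long axis y, bulging side +x, dented side -x, z up. Outline: all points within a set distance of an arc (radius 70 mm, centre x = -61, y = 0) running from one lobe centre over x = 9, y = 0 to the other. Inner wall 40 mm from the arc up to z = 18, flaring to 49 mm at the rim, z = 30.
- small_tray: smaller grey kidney-shaped open tray, loose, 0.25 kg, empty, 167 x 91 mm, same axes and arc. Upright wall 36 mm high, 3.5 thick, outside 36 mm from the arc; floor 4 mm thick. Starts resting on the big tray's rim (origin z = 30), turned 0.6 to 1.4 rad anticlockwise from the match. Nested: origin 5 mm above the big tray's origin, same yaw (half a turn off does not fit). Slides under a few newtons.
- big_lobe_l (a point): centre of the big tray's lobe at its +y end: x = -10, y = 48 mm in its frame, at the height of its inner floor, z = 5 mm
- big_lobe_r (a point): centre of the big tray's lobe at its -y end: x = -10, y = -48 mm in its frame, z = 5 mm
- small_lobe_l (a point): centre of the small tray's lobe at its +y end (x = -10, y = 48 mm in its frame), at its inner floor, z = 4 mm. The lobe is a round pocket 65 mm across, 32 mm deep, open towards the tray's middle; nested, it stands over big_lobe_l
- small_lobe_r (a point): the same at the small tray's -y end (x = -10, y = -48 mm in its frame, z = 4 mm); nested, it stands over big_lobe_r
- stylus: glossy grey tablet stylus, a 9 mm thick rod 147 mm long, lying on the shelf beside the trays; origin under its middle, length along x
- key: bronze door key, 65 mm long, 5 mm thick, lying on the shelf; origin under its middle, length along x
- ring_bowl: turquoise ceramic ring bowl, round, 76 mm across, 32 mm high; origin at the centre of its underside
- adapter: black plastic wall adapter, 60 x 50 x 30 mm block with two prongs; origin at the centre of its underside
- phone: black phone lying flat, 146 x 70 x 8 mm; origin at the centre of its underside, length along x
- glasses_case: dark brown hard glasses case, 155 x 60 x 34 mm; origin at the centre of its underside, length along y

How it is judged:
By the outcome, as a careful person would: the job done as asked, in the order asked, and still so for the second after the job is handed in, with the robot touching nothing.
It also fails if it takes over 72 s, if anything falls off the work surface, if the arm or the gripper's body presses on something with over 40 N, if the wrist force passes 120 N, or if a joint passes its speed limit or range.

## Working session

There is one attempt and no reset: what is moved stays moved. The work goes in short steps, Python scripts to look and compute and a tool call to move; the robot and the scene stay as the last step left them, time stands still between calls to the robot, and variables do not carry over. Pictures are saved under pics/ and viewed, and the job is handed in when it is done.

Besides the shell and the picture viewer there is one more tool, called after "Request:" as a command line: name --argument value ..., lists and objects as JSON in quotes. move_arm: Moves the arm, as the interface text tells. Its arguments: {"type":"object","properties":{"deltas":{"type":"array"},"hand":{"type":"number"},"squeeze":{"type":"number"}},"required":["deltas"]}

```bash
ls; mkdir -p pics; cat > h.py <<'E'
import numpy as np, cv2
from cell import robot
def grab(name,tag):
    info=robot.camera_info(name); p,d=robot.read_camera(name)
    cv2.imwrite(f'pics/{tag}.png',p[:,:,::-1]); np.savez(f'pics/{tag}.npz',p=p,d=d,**{k:np.array(v) for k,v in info.items()})
    return p,d,info
def K(i): return np.array([[i['fx'],0,i['cx']],[0,i['fy'],i['cy']],[0,0,1.]],float)
def D(i): return np.array([float(i['k1']),0,0,0])
def rays(i,uv):
    n=cv2.undistortPoints(np.array(uv,float).reshape(-1,1,2),K(i),D(i)).reshape(-1,2)
    return np.c_[n,np.ones(len(n))]
def onplane(i,uv,z):
    R=np.array(i['R']);t=np.array(i['t']);r=rays(i,uv)@R; c=-R.T@t
    return c+r*((z-c[2])/r[:,2])[:,None]
def cloud(i,d):
    v,u=np.mgrid[:d.shape[0],:d.shape[1]]
    r=rays(i,np.c_[u.ravel(),v.ravel()])*d.reshape(-1,1)
    return ((r-np.array(i['t']))@np.array(i['R'])).reshape(*d.shape,3)
def proj(i,X):
    R=np.array(i['R']);t=np.array(i['t'])
    return cv2.projectPoints(np.array(X,float).reshape(-1,1,3),cv2.Rodrigues(R)[0],t,K(i),D(i))[0].reshape(-1,2)
E
python3 - <<'E'
from h import *
for n in('top','scene','wrist'):
    p,d,i=grab(n,n+'0'); print(n,i['fx'],-np.array(i['R']).T@i['t'])
print(robot.observe(),robot.tcp_to_grasp)
E
```

```text
pics
top 482.89852062055144 [ 0.45366045 -0.01610532  1.23797088]
scene 472.26495541723693 [ 0.93785885 -0.54554533  1.22336857]
wrist 374.12440213652155 [0.09241333 0.52158518 0.38427555]
{'time': 0.15, 'qpos': array([ 1.10799984e+00,  3.42569697e-01,  1.52477804e+00, -7.06821592e-06,
        1.27539456e+00, -1.46015618e-01]), 'qvel': array([-6.07231796e-04, -2.68898820e-03, -1.74628467e-03,  2.13335004e-03,
       -6.90262423e-04,  8.16225051e-05]), 'joint_efforts': array([ 1.34926126e-03, -4.31470692e+01, -2.44352657e+01,  7.17225065e-02,
        5.38545381e-02, -9.42349379e-05]), 'tool_pos': array([0.16339787, 0.49861443, 0.22620779]), 'tool_rot': array([ 3.00145674,  1.56964666, -2.02771105]), 'contact_force': array([ 0.43461055, -0.36529801,  1.84391455]), 'torque': array([-0.00785167,  0.01597333, -0.01382101]), 'opening': 0.09218084774132525} 0.0188
```

View pics/top0.png

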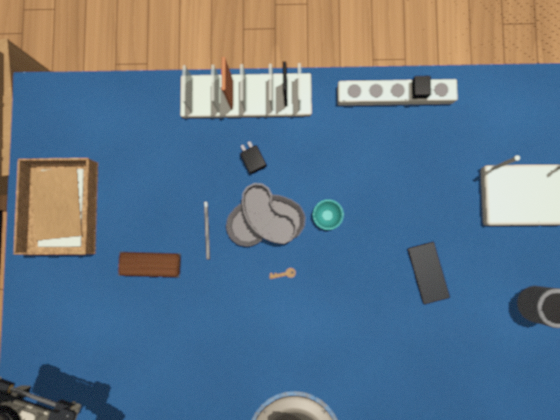

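View pics/scene0.png

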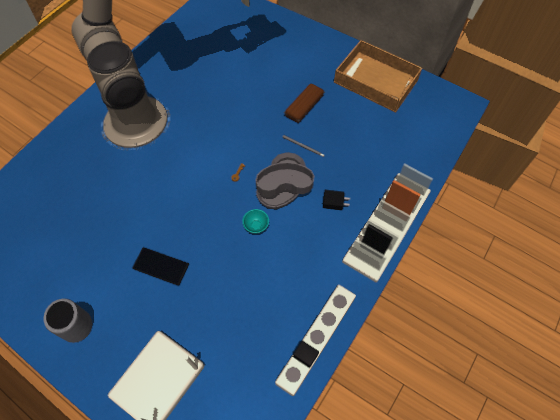

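The top view shows the trays around pixel (267,216). The small tray runs from upper left to lower right, and the big tray is roughly horizontal, with lobes near (245,225) and (290,215). The ring bowl is at (328,214), the stylus at (207,230), the adapter at (253,158) and the key at (283,274).

```bash
python3 - <<'E'
from h import *
z=np.load('pics/top0.npz');c=cloud(z,z['d'])
p=z['p'];cv2.imwrite('pics/top0c.png',cv2.resize(p[165:265,200:350,::-1],None,fx=5,fy=5,interpolation=cv2.INTER_CUBIC))
print(c[215,268],c[274,283],c[230,207])
d=z['d'];print(np.round(c[170:260:6,215:345:6,2]*1000).astype(int))
z=np.load('pics/scene0.npz')
cv2.imwrite('pics/scene0c.png',cv2.resize(z['p'][130:230,220:370,::-1],None,fx=5,fy=5,interpolation=cv2.INTER_CUBIC))
E
```

```text
[0.5528422  0.05825618 0.03180283] [0.40466855 0.0223871  0.00385021] [0.5176089  0.21607931 0.00874889]
[[-1  1 -2  1  3  2 30 17  3 -3  0 -3 -5 -4  1  1  1  0  0  3  0  1]
 [ 1  2 -3  0 -3 -3 -3  0 -7 -1 -5  5 -3 -1  0  5 -5 -3  1  2  2  0]
 [ 0  1  1  2  1  4  5  0 -2 -2  1 -1  1 -1 -2 -3  4  1  1 -5  6 -2]
 [ 4  2  6  4 -1  4 33 38 33 -1  1 -1  1  0 -2 -1  7 -3 -2 -2  2  0]
 [-5 -1 -1  4 -4 36 37 37 34 36  0 -1 -1 -4  0 -1  4  0  0  0  1 -2]
 [ 6  1  1 -2  2 35 33 34 35 33  1 22 28 -1  2 -5  3 -1 32 31  0 -1]
 [ 0  0  0  2 30 34 35 34 37 30  4  7  6 21 28 -4 -1 32 15 10 18 -2]
 [ 0  2  1 30  5 54 31 38 33 38 32  5  2  0 22 -2  2 15  8  4 10 35]
 [ 3  3 33 13  1  7 34 35 32 33 35 33 33  0  5  2 -1 18  3  5 14 31]
 [ 1  3 29  4  5  2 58 36 31 36 36 34 34 32  8  0 -7 35 20 15 22  1]
 [-4  1 28  6  5  4  7 36 33 37 35 34 32 34 28 -1 -2  4  0 -2  1  6]
 [ 0 -2  1 19 -1 10  5  7 72 31 37 36 33 69 -2 -1 -5 -1 -1  5  3  3]
 [-1 -3  0  1 25 22 24 29  7 -2 32 67  2 -2 -1 -3  2 -4  4  6  1  3]
 [-2  3  3 -4  2 -4  5 -1  0  1 -2 -2  0 -1 -2  3  0  4  1  2  3  3]
 [ 1  4 -3 -2 -3  0  1 -2 -1 -1  1  2 -5  2 -2  4 -1 -2  2  1 -1  0]]
```

View pics/top0c.png

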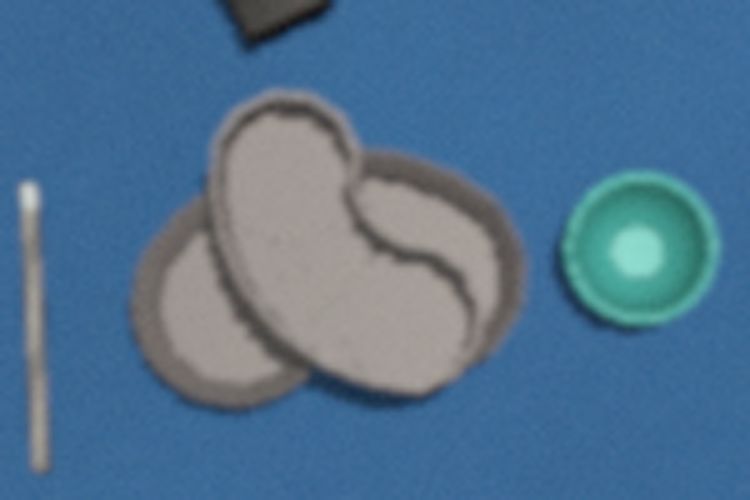

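View pics/scene0c.png

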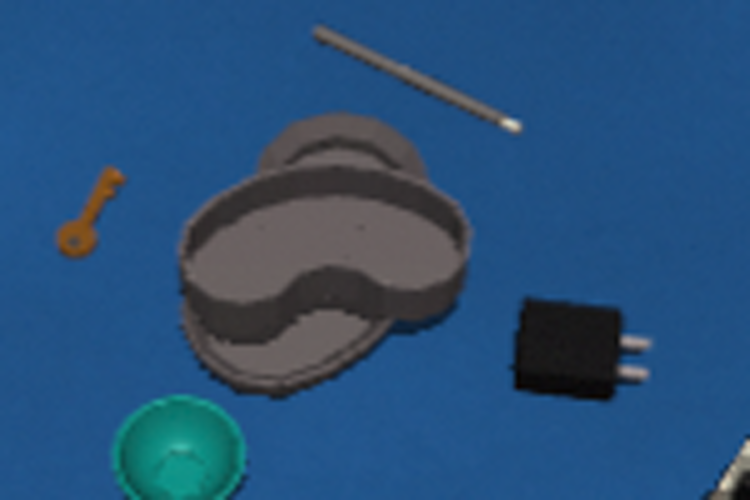

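```bash
cat >> h.py <<'E'
from scipy.spatial.transform import Rotation as Ro
def Rt(s): return Ro.from_euler('xyz',s['tool_rot'])
def delta(s,P,R2=None):
    R=Rt(s); out=R.inv().apply(np.array(P)-s['tool_pos'])
    tr=(R.inv()*R2).as_rotvec(degrees=True) if R2 is not None else np.zeros(3)
    return np.round(out,4),np.round(tr,2)
def down(yaw): # tool x down, jaw axis z along angle yaw
    z=np.array([np.cos(yaw),np.sin(yaw),0]);x=np.array([0,0,-1.]);return Ro.from_matrix(np.c_[x,np.cross(z,x),z])
E
python3 - <<'E'
from h import *
s=robot.observe();R=Rt(s).as_matrix();print(R.round(3))
i=robot.camera_info('wrist');Rc=np.array(i['R']);c=-Rc.T@i['t']
print('cam in tool',R.T@(c-s['tool_pos']),'axis',Rc[2],'tool',R.T@Rc[2], 'jaw ang',np.degrees(np.arctan2(R[1,2],R[0,2])))
E
```

```text
[[-0.001 -0.95   0.312]
 [-0.001  0.312  0.95 ]
 [-1.     0.    -0.001]]
cam in tool [-0.15814601  0.07462948 -0.0004362 ] axis [ 0.26435359 -0.08684897 -0.96050738] tool [ 9.60462271e-01 -2.78408678e-01  9.13784626e-04] jaw ang 71.84991663560838
```

```bash
python3 - <<'E'
from h import *
s=robot.observe()
print(delta(s,[.55,.06,.21],down(np.radians(100))), delta(s,[.55,.06,.21],down(np.radians(72))))
E
```

```text
(array([ 0.0165, -0.504 , -0.2963]), array([-28.15,  -0.06,  -0.03])) (array([ 0.0165, -0.504 , -0.2963]), array([-0.15, -0.07, -0.01]))
```

Request:
move_arm --deltas '[{"dp":[0.0,-0.04,-0.024],"turn":[0,0,0]},{"dp":[0.0,-0.08,-0.048],"turn":[0,0,0]},{"dp":[0.0,-0.122,-0.072],"turn":[0,0,0]},{"dp":[0.0,-0.164,-0.096],"turn":[0,0,0]},{"dp":[0.0,-0.206,-0.12],"turn":[0,0,0]},{"dp":[0.005,-0.248,-0.145],"turn":[-5,0,0]},{"dp":[0.01,-0.29,-0.17],"turn":[-10,0,0]},{"dp":[0.015,-0.332,-0.195],"turn":[-16,0,0]},{"dp":[0.0165,-0.374,-0.22],"turn":[-22,0,0]},{"dp":[0.0165,-0.416,-0.245],"turn":[-28,0,0]}]'

```text
time: 1.15
tool_pos: [0.4833, 0.1347, 0.2098]
tool_rot: [1.227, 1.57, 2.974]
contact_force: [0.7, 1.1, -0.5]
opening: 0.0919
```

```bash
python3 - <<'E'
from h import *
s=robot.observe()
print(s['time'],s['tool_pos'],s['qpos'].round(2))
print(delta(s,[.55,.06,.21],down(np.radians(100))))
E
```

```text
1.15 [0.48325202 0.1346554  0.20980366] [ 0.12  0.31  1.61  0.    1.21 -1.63]
(array([-0.0003, -0.0527, -0.0852]), array([ 0.08,  0.02, -0.05]))
```

Request:
move_arm --deltas '[{"dp":[0,-0.026,-0.042],"turn":[0,0,0]},{"dp":[0,-0.052,-0.085],"turn":[0,0,0]},{"dp":[0,-0.052,-0.085],"turn":[0,0,0]},{"dp":[0,-0.052,-0.085],"turn":[0,0,0]},{"dp":[0,-0.052,-0.085],"turn":[0,0,0]}]'

```text
time: 1.65
tool_pos: [0.5475, 0.0624, 0.2099]
tool_rot: [1.024, 1.57, 2.767]
contact_force: [0.1, -0.4, -0.1]
opening: 0.0919
```

```bash
python3 - <<'E'
from h import *
s=robot.observe()
print(s['time'],s['tool_pos'],s['qvel'].round(3))
grab('wrist','w1')
E
```

```text
1.65 [0.54746884 0.06238178 0.20993031] [ 0.019 -0.013  0.004 -0.003  0.001 -0.003]
```

View pics/w1.png

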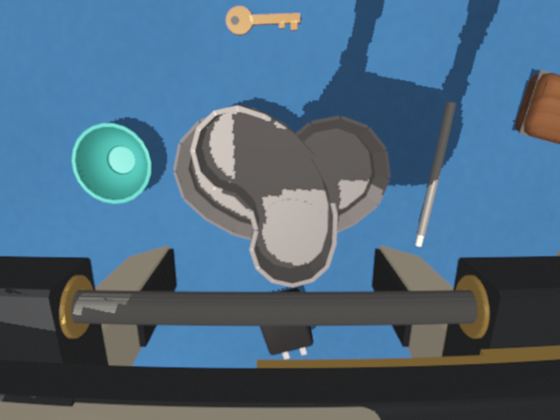

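The wrist view shows the small tray's pale rim from (235,108) to (292,283). The big tray's lobes show at (345,165) and around (215,190).

```bash
python3 - <<'E'
from h import *
z=np.load('pics/w1.npz')
cv2.imwrite('pics/w1c.png',cv2.resize(z['p'][95:295,160:405,::-1],None,fx=3,fy=3,interpolation=cv2.INTER_CUBIC))
c=cloud(z,z['d']);print(np.round(c[95:295:10,165:405:12,2]*1000).astype(int))
E
```

```text
[[  1   0   1  -1  -1   0  -1   0   1   1   0  -1  -1   0  -2   1   0   0
   -1   1]
 [  0   0   1   0   1  -1   0  -1   1   1   0   0   0   1   0   0  -2   0
    0   0]
 [ -1   0   1   0  65  34  34  33  66   1   0   0   0   0  -1   0  -1  -1
    0   1]
 [ -2   1   0  66  33  34  34  34  35  65  34   1  30  27  24  26  31   0
    1   0]
 [  1   0  30  54  34  35  35  34  34  34  34  29  18   5   6   4  18  28
    0   1]
 [  0   1  23  40  34  34  33  34  34  34  34  35   4   6   6   6   5  21
   28   0]
 [  1  30  19  48  35  34  35  34  34  34  33  34  66   5   6   6   5   6
   26   0]
 [ -1  29  17  57  35  34  34  33  35  34  34  33  34   5   6   4   6   5
   25   0]
 [ -1  30  18  67  45  33  34  33  34  34  33  34  34  66   5   6   6   7
   22  -1]
 [ -1   0  21   4  66  52  37  33  33  33  33  33  34  34   6   4   5  15
   26   1]
 [ -1   0  26  19   5   4  66  35  34  33  33  34  34  33   5   5   4  21
   30   0]
 [  2   0   2  25  17   4   6  64  34  33  34  34  33  33  66   6  21  26
    0   0]
 [  0   1   1  27  26  19   5  66  33  33  34  34  34  34  66  21  27  -1
    0   0]
 [  0   0  -1   0  -1  27  22  19  33  33  34  34  34  33  65  29   0   0
    0   0]
 [ -2   1   0   1   0   0  29  28  34  35  34  33  35  34  66   1   0   0
    0   1]
 [ -1   0   0   0  -1   1  -1   0  35  34  34  34  35  32  65   0   1   0
  208   1]
 [218   0   0   0   0  -1   2   1  39  34  34  33  32  42   1   0   0   0
  219 221]
 [225   0   1   0   1   1   2   0  60  37  35  34  40  60   0   0   1   0
  223 231]
 [225   0   0   0   1   0   0   1   0  58  54  54  59   1  -1   0   0   1
  225 237]
 [228  -1   1   1  -1   0   0   1   0   1  66  67   1   0   0   0   1   0
  225 240]]
```

View pics/w1c.png

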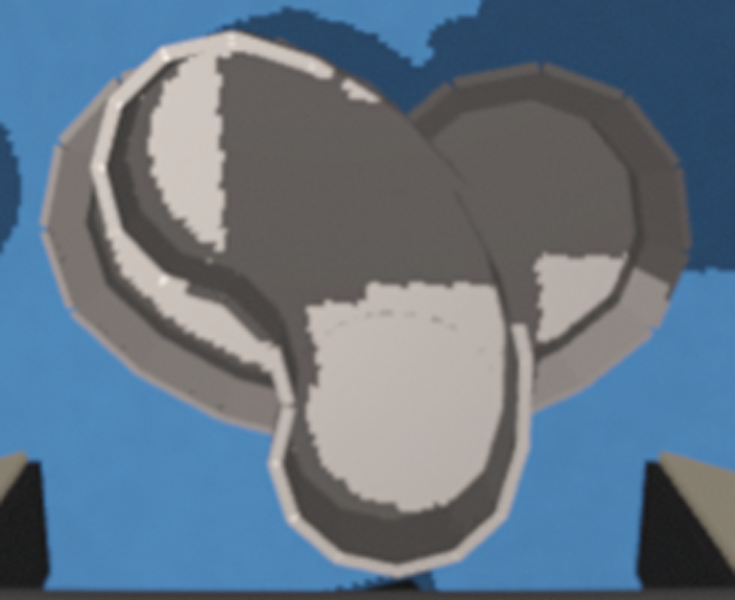

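```bash
cat >> h.py <<'E'
from scipy.optimize import least_squares
PH=np.arctan2(48,51)
def arcdist(q):  # distance from the centre arc, tray frame
    v=q-[-.061,0]; a=np.clip(np.arctan2(v[:,1],v[:,0]),-PH,PH)
    return np.linalg.norm(v-.07*np.c_[np.cos(a),np.sin(a)],axis=1)
def fit(P,target):
    best=None
    for y0 in np.arange(0,6.28,.5):
        f=lambda p:arcdist(Ro.from_euler('z',-p[2]).apply(np.c_[P-p[:2],0*P[:,0]])[:,:2])-target
        m=P.mean(0); r=least_squares(f,[m[0],m[1],y0],loss='soft_l1',f_scale=.002)
        if best is None or r.cost<best.cost: best=r; 
    p=best.x;p[2]=(p[2]+np.pi)%(2*np.pi)-np.pi
    return p,np.median(np.abs(f(p)))
def comps(c,box=(.4,.68,-.06,.19)):
    C=c.reshape(-1,3); return C[(C[:,0]>box[0])&(C[:,0]<box[1])&(C[:,1]>box[2])&(C[:,1]<box[3])]
E
python3 - <<'E'
from h import *
z=np.load('pics/w1.npz');c=cloud(z,z['d']);C=comps(c)
rim=C[(C[:,2]>.063)&(C[:,2]<.070)]
print(len(rim),rim.min(0),rim.max(0))
p,e=fit(rim[:,:2],.03425);print('small',p.round(4),np.degrees(p[2]),e)
# depth-vs-ray crosscheck of height: flare points outside the small outline
fl=C[(C[:,2]>.020)&(C[:,2]<.029)]
q=Ro.from_euler('z',-p[2]).apply(np.c_[fl[:,:2]-p[:2],0*fl[:,0]])[:,:2]
fl=fl[arcdist(q)>.040]
# drop bowl/adapter points
fl=fl[(fl[:,0]>.46)&(fl[:,0]<.63)&(fl[:,1]>-.035)]
print(len(fl),fl.min(0),fl.max(0))
b,e=fit(fl[:,:2],.040+.009*(fl[:,2]-.018)/.012);print('big',b.round(4),np.degrees(b[2]),e)
print('diff deg',np.degrees(p[2]-b[2]))
EX=[]
for pp,off,zz in((p,.036,.066),(b,.049,.03)):
    a=np.linspace(-PH,PH,9)
    L=[[-.061+.07*np.cos(t),.07*np.sin(t)] for t in a]
    EX.append(np.c_[Ro.from_euler('z',pp[2]).apply(np.c_[L,np.zeros(9)])[:,:2]+pp[:2],np.full(9,zz)])
im=z['p'][:,:,::-1].copy()
for X,col in zip(EX,((0,0,255),(0,255,0))):
    for u in proj(z,X): cv2.circle(im,tuple(int(v) for v in u),2,col,-1)
cv2.imwrite('pics/w1o.png',im)
np.save('big.npy',b);np.save('small0.npy',p)
E
```

```text
2398 [ 0.48334706 -0.01021802  0.06300412] [0.63073897 0.12238036 0.06873933]
small [0.5507 0.0636 2.2471] 128.75028573970263 0.0010036449326948638
3184 [ 0.47723218 -0.03229009  0.02000017] [0.60651033 0.16798958 0.02899588]
big [0.5462 0.0692 0.1421] 8.140050107487427 0.0006829545750776517
diff deg 120.61023563221521
```

View pics/w1o.png

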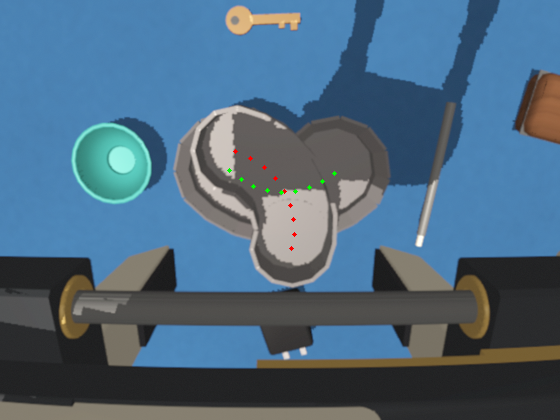

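```bash
python3 - <<'E'
from h import *
z=np.load('pics/w1.npz');c=cloud(z,z['d']);C=comps(c)
p=np.load('small0.npy')
fl=C[(C[:,2]>.020)&(C[:,2]<.029)]
q=Ro.from_euler('z',-p[2]).apply(np.c_[fl[:,:2]-p[:2],0*fl[:,0]])[:,:2]
fl=fl[arcdist(q)>.040];fl=fl[(fl[:,0]>.46)&(fl[:,0]<.63)&(fl[:,1]>-.035)]
rim=C[(C[:,2]>.063)&(C[:,2]<.070)]
for name,P,T in(('small',rim,.03425),('big',fl,.040+.009*(fl[:,2]-.018)/.012)):
  X=P[:,:2]
  for y0 in range(0,360,45):
    f=lambda p:arcdist(Ro.from_euler('z',-p[2]).apply(np.c_[X-p[:2],0*X[:,0]])[:,:2])-T
    r=least_squares(f,[*X.mean(0),np.radians(y0)],loss='soft_l1',f_scale=.002)
    print(name,y0,r.x[:2].round(4),np.degrees(r.x[2]).round(1)%360,'rms mm',1e3*np.sqrt(np.mean(f(r.x)**2)),np.percentile(abs(f(r.x)),95)*1e3)
E
```

```text
small 0 [0.5565 0.0571] 310.0 rms mm 11.887527899902624 25.578915241734723
small 45 [0.5507 0.0636] 128.8 rms mm 1.2085481831096951 2.0946329417570113
small 90 [0.5507 0.0636] 128.8 rms mm 1.208548183556668 2.0946323644766056
small 135 [0.5507 0.0636] 128.8 rms mm 1.2085481835219016 2.094632478856446
small 180 [0.5507 0.0636] 128.8 rms mm 1.2085481835182608 2.0946324951821196
small 225 [0.5565 0.0571] 310.0 rms mm 11.887539117217916 25.579145935655653
small 270 [0.5565 0.0571] 310.0 rms mm 11.887539839378476 25.5791606119247
small 315 [0.5565 0.0571] 310.0 rms mm 11.887528512268693 25.57892800510506
big 0 [0.5462 0.0692] 8.1 rms mm 1.480783199081175 3.618865110483187
big 45 [0.5462 0.0692] 8.1 rms mm 1.4807832028256351 3.618865195608271
big 90 [0.5462 0.0692] 8.1 rms mm 1.4807831997040228 3.6188651201679862
big 135 [0.53   0.0668] 189.3 rms mm 5.448262342242155 12.95856299247596
big 180 [0.53   0.0668] 189.3 rms mm 5.44826119351522 12.958559909562736
big 225 [0.53   0.0668] 189.3 rms mm 5.448261184263775 12.95855986494869
big 270 [0.53   0.0668] 189.3 rms mm 5.448264450066806 12.958568771045341
big 315 [0.5462 0.0692] 8.100000000000023 rms mm 1.4807831995294147 3.61886512136119
```

```bash
python3 - <<'E'
from h import *
s=robot.observe();print(s['time'],s['tool_pos'])
g=[.5451,.0706];R2=down(np.radians(128.75))
for zz in(.21,.044): print(delta(s,g+[zz],R2))
# clearance of the fingers: any object taller than 40 mm near the hand circle?
z=np.load('pics/w1.npz');C=cloud(z,z['d']).reshape(-1,3)
m=(C[:,2]>.028)&(C[:,2]<.15)&(np.hypot(C[:,0]-g[0],C[:,1]-g[1])>.085)&(np.hypot(C[:,0]-g[0],C[:,1]-g[1])<.14)
print(m.sum(),C[m].max(0) if m.any() else '')
E
```

```text
1.7 [0.54742616 0.06271514 0.21015269]
(array([0.0002, 0.0009, 0.0082]), array([-28.83,   0.04,  -0.03]))
(array([0.1662, 0.0008, 0.0081]), array([-28.83,   0.04,  -0.03]))
1388 [0.63073897 0.1674291  0.06810289]
```

Request:
move_arm --deltas '[{"dp":[0.03,0,0.004],"turn":[-8,0,0]},{"dp":[0.06,0.001,0.008],"turn":[-16,0,0]},{"dp":[0.09,0.001,0.008],"turn":[-24,0,0]},{"dp":[0.09,0.001,0.008],"turn":[-28.8,0,0]},{"dp":[0.09,0.001,0.008],"turn":[-28.8,0,0]},{"dp":[0.09,0.001,0.008],"turn":[-28.8,0,0]},{"dp":[0.09,0.001,0.008],"turn":[-28.8,0,0]}]'

```text
time: 2.4
tool_pos: [0.5463, 0.0699, 0.1212]
tool_rot: [-2.203, 1.569, 0.042]
contact_force: [-0.2, -0.1, 1.0]
opening: 0.0921
```

```bash
python3 - <<'E'
from h import *
s=robot.observe();print(s['time'],s['tool_pos'],s['qvel'].round(3))
g=[.5451,.0706];R2=down(np.radians(128.75))
for zz in(.12,.044): print(delta(s,g+[zz],R2))
E
```

```text
2.4 [0.54625473 0.06989457 0.12120783] [-0.007  0.002 -0.001  0.001 -0.002 -0.007]
(array([0.0012, 0.0005, 0.0013]), array([-0.15, -0.07,  0.09]))
(array([0.0772, 0.0006, 0.0014]), array([-0.15, -0.07,  0.09]))
```

Request:
move_arm --deltas '[{"dp":[0.02,0,0.001],"turn":[0,0,0]},{"dp":[0.04,0,0.001],"turn":[0,0,0]},{"dp":[0.06,0,0.001],"turn":[0,0,0]},{"dp":[0.076,0,0.001],"turn":[0,0,0]},{"dp":[0.076,0,0.001],"turn":[0,0,0]},{"dp":[0.076,0,0.001],"turn":[0,0,0]}]'

```text
time: 3.0
tool_pos: [0.5457, 0.0702, 0.0449]
tool_rot: [-2.139, 1.57, 0.106]
contact_force: [0.3, 0.0, 0.2]
opening: 0.0917
```

```bash
python3 - <<'E'
from h import *
s=robot.observe();print(s['time'],s['tool_pos'],s['contact_force'])
grab('wrist','w2')
E
```

```text
3.0 [0.54569168 0.07022419 0.04492389] [0.29474606 0.00206657 0.17728342]
```

View pics/w2.png

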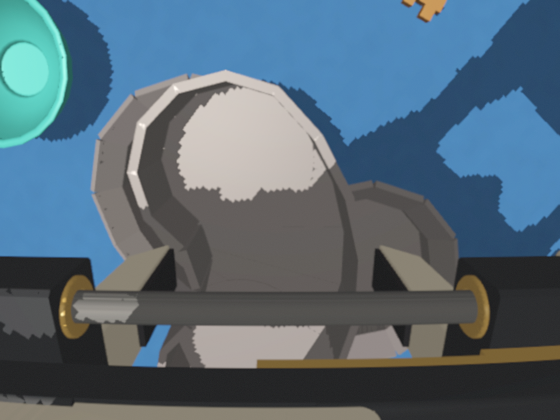

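The fingers straddle the tray's waist, with finger edges at about x=175 and 375 and the tray walls at about 190 and 355. I'll close now.

Request:
move_arm --deltas '[{"dp":[0,0,0],"turn":[0,0,0]},{"dp":[0,0,0],"turn":[0,0,0]},{"dp":[0,0,0],"turn":[0,0,0]},{"dp":[0,0,0],"turn":[0,0,0]},{"dp":[0,0,0],"turn":[0,0,0]},{"dp":[0,0,0],"turn":[0,0,0]}]' --hand 0.06 --squeeze 15

```text
time: 3.65
tool_pos: [0.5456, 0.0702, 0.0448]
tool_rot: [-2.078, 1.57, 0.168]
contact_force: [-1.9, 0.4, 6.0]
opening: 0.0728
```

```bash
python3 - <<'E'
from h import *
s=robot.observe();print(s['time'],s['tool_pos'],s['contact_force'],s['opening'])
grab('wrist','w3')
E
```

```text
3.65 [0.54559663 0.07022319 0.04476878] [-1.94386372  0.42212479  6.03410478] 0.072826426207007
```

View pics/w3.png

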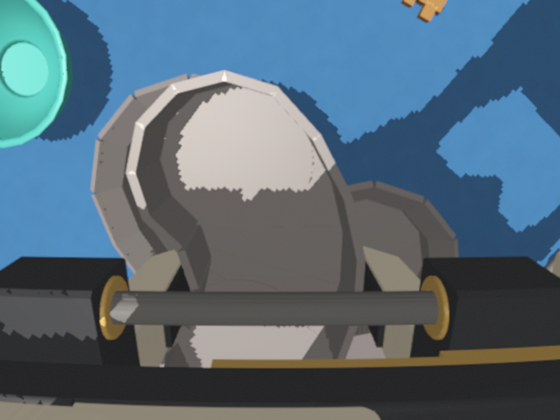

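The grip is at 72.8 mm, against a strip width of 72 mm. Now the clockwise turn, which is a positive turn about tool x.

Request:
move_arm --deltas '[{"dp":[0,0,0],"turn":[3,0,0]},{"dp":[0,0,0],"turn":[8,0,0]},{"dp":[0,0,0],"turn":[14,0,0]},{"dp":[0,0,0],"turn":[20,0,0]},{"dp":[0,0,0],"turn":[26,0,0]},{"dp":[0,0,0],"turn":[32,0,0]},{"dp":[0,0,0],"turn":[38,0,0]},{"dp":[0,0,0],"turn":[44,0,0]},{"dp":[0,0,0],"turn":[50,0,0]},{"dp":[0,0,0],"turn":[55,0,0]}]'

```text
time: 4.7
tool_pos: [0.5462, 0.0698, 0.0448]
tool_rot: [-1.576, 1.569, -0.294]
contact_force: [0.4, -1.5, 4.1]
opening: 0.073
```

```bash
python3 - <<'E'
from h import *
s=robot.observe();print(s['time'],s['tool_pos'],s['contact_force'],s['torque'],s['opening'],s['qpos'].round(2))
grab('wrist','w4');grab('scene','s4')
z=np.load('pics/s4.npz');cv2.imwrite('pics/s4c.png',cv2.resize(z['p'][100:250,200:400,::-1],None,fx=3,fy=3))
E
```

```text
4.7 [0.54619846 0.06977582 0.04478585] [ 0.41252317 -1.54179581  4.11299147] [-0.33725989 -0.0664892   0.21316415] 0.07295950231359713 [-0.01  0.59  1.67 -0.    0.87 -1.29]
```

View pics/w4.png

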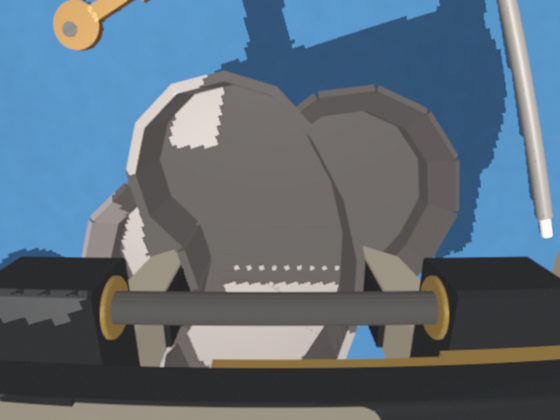

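View pics/s4c.png

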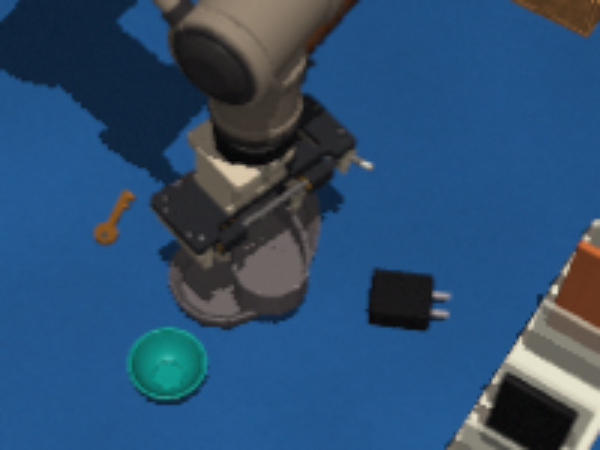

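The tray turns with the hand, its outline unchanged between the fingers, and the big tray's lobe at (385,170) is becoming exposed.

```bash
python3 - <<'E'
from h import *
s=robot.observe();R=Rt(s).as_matrix();print(np.degrees(np.arctan2(R[1,2],R[0,2])))
b=np.load('big.npy');t=b[:2]+.009*np.array([np.cos(b[2]),np.sin(b[2])]);print(t)
print(delta(s,[t[0],t[1],s['tool_pos'][2]],down(b[2])))
E
```

```text
73.58901100741953
[0.55509725 0.07044695]
(array([ 0.    , -0.0085,  0.003 ]), array([65.45,  0.09,  0.08]))
```

Request:
move_arm --deltas '[{"dp":[0,-0.001,0.0],"turn":[4,0,0]},{"dp":[0,-0.002,0.001],"turn":[9,0,0]},{"dp":[0,-0.003,0.001],"turn":[14,0,0]},{"dp":[0,-0.004,0.001],"turn":[20,0,0]},{"dp":[0,-0.005,0.002],"turn":[26,0,0]},{"dp":[0,-0.006,0.002],"turn":[32,0,0]},{"dp":[0,-0.007,0.002],"turn":[38,0,0]},{"dp":[0,-0.008,0.003],"turn":[43,0,0]},{"dp":[0,-0.0085,0.003],"turn":[47,0,0]},{"dp":[0,-0.0085,0.003],"turn":[50,0,0]}]'

```text
time: 5.8
tool_pos: [0.5547, 0.0701, 0.0446]
tool_rot: [-1.245, 1.57, -0.832]
contact_force: [-0.3, -3.5, 4.5]
opening: 0.0729
```

```bash
python3 - <<'E'
from h import *
s=robot.observe();print(s['time'],s['tool_pos'],s['contact_force'],s['torque'],s['opening'],s['qpos'].round(2))
b=np.load('big.npy');t=b[:2]+.009*np.array([np.cos(b[2]),np.sin(b[2])])
print(delta(s,[t[0],t[1],s['tool_pos'][2]],down(b[2])))
p,d,i=grab('wrist','w5')
C=cloud(i,d);g=s['tool_pos']
print(np.round(C[60:260:10,60:500:20,2]*1000).astype(int))
E
```

```text
5.8 [0.55470433 0.07013212 0.04460784] [-0.2576137  -3.46832827  4.5066739 ] [-0.64221317  0.24390721  0.29436513] 0.0729214921980562 [-0.01  0.61  1.65 -0.    0.89 -0.42]
(array([0.    , 0.0001, 0.0005]), array([15.56,  0.03,  0.06]))
[[  1   0   0  -1   1  -1   0  29  25  21  19 203  23  28   1   0  -1   1
    0   0   0   0]
 [  0   0   1   0   0   0  28  25  21   4   7   4  19  24  30   1   0   0
    0  -1   0   0]
 [ -1   0   1   1   2  -1  28  66  66  65   5   6   5  20  26   0  -1   0
    1   1   1   1]
 [  0   0   1   1  -1   1  66  52  34  34  66   5   5   6  24  29  -2   2
    1   0   0   1]
 [ -1   1   0   0   0  65  52  33  34  35  34  66   4   5  22  30   0  -1
    1   0   0  -1]
 [  0   0   0   0   1  66  34  32  35  34  34  34   4   5  20  28   0   1
    1   1   0   1]
 [ -1  -1   0   0  67  52  33  34  35  33  33  34  68   6  12  26   1   0
    2   0   1   0]
 [ -2   1   0   0  66  43  34  33  34  34  35  34  34   6   6  26   1  -1
    0   0   1   1]
 [  0   0   0   1  66  42  34  34  33  35  35  35  34  66   4  23   1   0
    2   1   0   0]
 [  0   0   1   0  64  37  
[... 296 characters left out ...]
4  33  33  33  66  19  31   1
    0   0   1   1]
 [  1  -1   0   0  66  45  34  33  35  35  34  34  34  34  66  19  30   1
   -1  -1   0   1]
 [  1  -1  -1   0  67  47  33  35  33  34  34  34  33  33  56  19  29  -1
    0   0   1   0]
 [  0  -1   0   0  66  54  39  33  33  34  34  34  33  33  47  20  29   0
    1   1   0  -1]
 [  0  -1  -1   0   0  62  48  34  35  34  34  33  33  32  37  21  30  -1
    0   0   0   0]
 [ -1   1   0   1   1  66  57  37  34  35  34  33  34  33  34  21  30   0
    0   1   1   1]
 [ -1   1  -1   0   0   0  63  43  33  33  34  32  33  33  33  65  29   0
    1   1   0   0]
 [  0  -1  -1  -1   0  29  64  48  33  33  34  33  32  32  33  66  28   1
    1   0   0  10]]
```

View pics/w5.png

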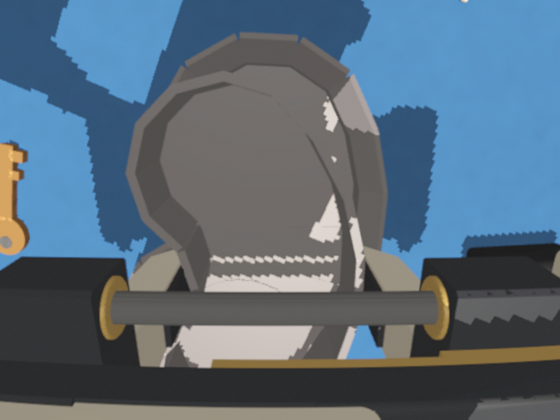

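The outlines are converging and the bulges of both trays face right, so the 120° turn is confirmed. I'll refit both trays from this view.

```bash
cat >> h.py <<'E'
def refit(tag,x0big,rimz=.066,x0small=None):
    z=np.load(f'pics/{tag}.npz');C=comps(cloud(z,z['d']))
    C=C[np.hypot(C[:,0]-.55,C[:,1]-.07)<.115]
    def near(P,T,x0,tol):
        x=np.array(x0)
        for _ in range(4):
            f=lambda p,Q=P,t=T:arcdist(Ro.from_euler('z',-p[2]).apply(np.c_[Q-p[:2],0*Q[:,0]])[:,:2])-t
            k=abs(f(x,P,T))<tol
            r=least_squares(lambda p:f(p,P[k],T[k]),x,loss='soft_l1',f_scale=.001);x=r.x
        return x,k.sum(),1e3*np.median(abs(f(x,P[k],T[k])))
    rim=C[abs(C[:,2]-rimz)<.003]
    sm=near(rim[:,:2],np.full(len(rim),.03425),x0small if x0small is not None else x0big,.008)
    fl=C[(C[:,2]>.020)&(C[:,2]<.029)]
    bg=near(fl[:,:2],.040+.009*(fl[:,2]-.018)/.012,x0big,.006)
    return sm,bg
E
python3 - <<'E'
from h import *
b=np.load('big.npy');s=robot.observe()
a=np.radians(8.1+15.5);x0=[s['tool_pos'][0]-.009*np.cos(a),s['tool_pos'][1]-.009*np.sin(a),a]
for tag in('w1','w4','w5'):
    sm,bg=refit(tag,b,x0small=x0 if tag=='w5' else np.load('small0.npy'))
    print(tag,'small',sm,'big',bg,np.degrees([sm[0][2],bg[0][2]]))
E
```

```text
w1 small (array([0.55066675, 0.06355036, 2.24717538]), np.int64(2398), np.float64(0.9989866393633127)) big (array([0.54619409, 0.06917112, 0.14084505]), np.int64(3252), np.float64(0.6812718382840887)) [128.75366513   8.06982705]
w4 small (array([0.54291092, 0.05780549, 2.4255863 ]), np.int64(1624), np.float64(3.5747913731097767)) big (array([0.5457239 , 0.06916599, 0.13396222]), np.int64(7167), np.float64(0.6457279619615786)) [138.9758579    7.67547006]
w5 small (array([0.54733481, 0.06653176, 0.42325752]), np.int64(6968), np.float64(1.0511871375194388)) big (array([0.54572641, 0.06939272, 0.12642191]), np.int64(6935), np.float64(0.6436072554618435)) [24.25086975  7.24344173]
```

Request:
move_arm --deltas '[{"dp":[0,0,0],"turn":[4,0,0]},{"dp":[0,0,0],"turn":[8,0,0]},{"dp":[0,0.0005,0],"turn":[12,0,0]},{"dp":[0,0.001,0],"turn":[15,0,0]},{"dp":[0,0.001,0],"turn":[16.5,0,0]},{"dp":[0,0.001,0],"turn":[16.5,0,0]},{"dp":[0,0.001,0],"turn":[16.5,0,0]},{"dp":[0,0.001,0],"turn":[16.5,0,0]}]'

```text
time: 6.65
tool_pos: [0.5538, 0.0715, 0.0441]
tool_rot: [2.687, 1.57, 2.813]
contact_force: [-0.4, -0.2, -0.8]
opening: 0.0728
```

```bash
python3 - <<'E'
from h import *
s=robot.observe();print(s['time'],s['tool_pos'],s['contact_force'],s['torque'],s['opening'])
R=Rt(s).as_matrix();print(np.degrees(np.arctan2(R[1,2],R[0,2])))
grab('wrist','w6')
b=np.array([.5457,.0693,.133]);sm,bg=refit('w6',b);print(sm,bg,np.degrees([sm[0][2],bg[0][2]]))
E
```

```text
6.65 [0.55378737 0.07154343 0.04406473] [-0.37119224 -0.21075026 -0.79253949] [-0.04123128  0.04291365  0.02525453] 0.07275922479280329
7.219251830735472
(array([0.54584658, 0.07032142, 0.13493613]), np.int64(6784), np.float64(1.0226442647162104)) (array([0.54655004, 0.06990052, 0.16000172]), np.int64(6562), np.float64(0.6260620014436267)) [7.73127081 9.16742318]
```

View pics/w6.png

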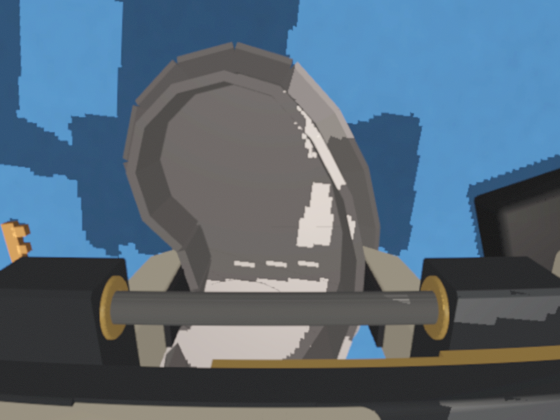

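Both outlines match to within about 1 mm and 1°. I'll lower the tray while still holding it, keeping the fingertips above the big rim.

Request:
move_arm --deltas '[{"dp":[0.002,0,0],"turn":[0,0,0]},{"dp":[0.004,0,0],"turn":[0,0,0]},{"dp":[0.006,0,0],"turn":[0,0,0]},{"dp":[0.008,0,0],"turn":[0,0,0]},{"dp":[0.01,0,0],"turn":[0,0,0]},{"dp":[0.01,0,0],"turn":[0,0,0]},{"dp":[0.01,0,0],"turn":[0,0,0]}]'

```text
time: 7.4
tool_pos: [0.5539, 0.0716, 0.0341]
tool_rot: [2.327, 1.571, 2.452]
contact_force: [0.0, -0.4, -1.8]
opening: 0.0726
```

```bash
python3 - <<'E'
from h import *
s=robot.observe();print(s['time'],s['tool_pos'],s['contact_force'],s['torque'],s['opening'])
grab('wrist','w7')
z=np.load('pics/w7.npz');C=cloud(z,z['d']);print(np.round(C[60:260:15,60:500:20,2]*1000).astype(int))
E
```

```text
7.4 [0.55388731 0.07156237 0.03414207] [ 0.04170474 -0.44060225 -1.84219237] [-0.07253288 -0.00124417 -0.02170745] 0.07262913910495297
[[ 0  0 -1  0  0  1 28 26 24 24 27 31 -1  0  0  0  0  0  1  0  0  0]
 [-1  1  0 -1 -1 30 22 20 54 55 20 22 29  0  0  0  0  0  0  1  1  0]
 [ 1  0  0 -1 30 24 56 40 23 23 56 55 23 29  1  1  1  1 -1  0  0  1]
 [-1  0  1  1 27 56 32 23 24 24 23 55 18 26  1  0  0  0  1  1  1 -1]
 [ 0 -1  0  1 54 41 24 23 24 23 24 23 54 20 29 -1  1 -1  0  2  0  0]
 [ 0  1  1 29 55 32 23 24 22 24 24 22 23 55 26  0  1  0  0  0  1  0]
 [ 0  0  0 30 55 26 24 24 23 23 23 23 25 55 23 29  1 -1  0  1 -1  1]
 [ 1  0  0 30 51 24 24 24 23 24 24 23 24 22 20 28  0  0  0  1  0  0]
 [ 0  1 -1 28 53 30 24 22 23 23 23 23 22 22 55 26  0  0  1 -1  1  1]
 [-1 -1 -1  0 54 37 24 24 23 23 24 24 22 22 49 24  1  1 -1  0  0  1]
 [ 1  0  1 -1 56 44 29 23 22 22 23 23 23 22 35 22 29  0  0 -1 -1  0]
 [ 0  0 -1  0 28 55 42 25 22 24 22 22 21 23 23 21 31 -1  0  0  0  1]
 [ 0  0  1  0  0 30 51 32 23 21 22 23 22 23 23 55 31  1  1  0  0  0]
 [ 1  0  1  0  0 46 56 39 23 23 23 23 22 22 22 55 45  1  0  1  0  0]]
```

```bash
python3 - <<'E'
from h import *
b=np.array([.546,.0695,.14]);sm,bg=refit('w7',b,rimz=.0555);print(sm,bg,np.degrees([sm[0][2],bg[0][2]]))
E
```

```text
(array([0.54591085, 0.07029671, 0.13205198]), np.int64(6939), np.float64(1.0393823557696273)) (array([0.54666694, 0.06979076, 0.16139793]), np.int64(8504), np.float64(0.6444372747359643)) [7.56602112 9.24742036]
```

Request:
move_arm --deltas '[{"dp":[0,0,0],"turn":[-1,0,0]},{"dp":[0,0,0],"turn":[-1,0,0]},{"dp":[0,0,0],"turn":[-1,0,0]}]'

```text
time: 7.75
tool_pos: [0.554, 0.0716, 0.0343]
tool_rot: [0.359, 1.571, 0.501]
contact_force: [-0.1, 0.2, -2.4]
opening: 0.0729
```

Request:
move_arm --deltas '[{"dp":[0,0,0],"turn":[0,0,0]},{"dp":[0,0,0],"turn":[0,0,0]},{"dp":[0,0,0],"turn":[0,0,0]},{"dp":[0,0,0],"turn":[0,0,0]},{"dp":[0,0,0],"turn":[0,0,0]},{"dp":[0,0,0],"turn":[0,0,0]}]' --hand 0.09

```text
time: 8.35
tool_pos: [0.554, 0.0716, 0.0342]
tool_rot: [0.585, 1.571, 0.727]
contact_force: [0.1, -0.7, -0.4]
opening: 0.0901
```

```bash
python3 - <<'E'
from h import *
s=robot.observe();print(s['time'],s['tool_pos'],s['contact_force'],s['opening'])
grab('wrist','w8')
z=np.load('pics/w8.npz');C=cloud(z,z['d']);print(np.round(C[60:260:15,60:500:20,2]*1000).astype(int))
E
```

```text
8.35 [0.55395599 0.07157498 0.03424774] [ 0.08601532 -0.65155197 -0.38170083] 0.09013369086406348
[[  0   0   0   1   1   0  28  27  24  23  26  27   0  -2   0   2   0   0
    0   0   0   0]
 [ -1   0   1  -1  -1  29  23  19  41  42  20  23  27   1   1   0   0  -1
    0   1   1   0]
 [  1   0   0   0  29  26  40  40   9   9  41  42  22  30  -1   1   1   2
    0   1   1   0]
 [  1   1   1  -1  27  20  35   9   9  11   9   8   7  26  29   0   0   0
    1  -1   0   0]
 [  0  -1   1   1  26  40   9   9   8   9   9   8  40  21  29   1   0   0
    2   1   0   1]
 [  0   0   0  28  24  36   9  11   8   9   9   9   9  41  26   1   0   0
    0  -1   1  -1]
 [  0  -1   0  30  22 192   9  11 192  10  10   9  10  41  22  29   0   0
    0   0   1   0]
 [  0   1  -1  31  22  29  10   9   9   8   8  10   9   8  19  29   1   1
    1   1   0   1]
 [  0   0   0   0  24  34   9  10   9   9  10   8  11   9  40  25  -1   0
    0   0   1   0]
 [  1   1   1   0  26  39  18   9   9   9   9   8   7   9  39  23  -1   0
    1   1   1   0]
 [  0   0  -1  -2  28  40  32  15  10  10   8   9   8   8  28  22  29   0
    0   0   0   0]
 [  0  -1 192  -1   0  26  40  25   8   8   8   8   7   8  13  20  30   0
    1  -1   0  -1]
 [  0   1   1   0   0  30  24  34   9   9   8   8   8   8  13  19  30   0
    2   0   0  -1]
 [ -1   0  -1   0  46  45  25  41   8   8   8   7   9   8  16  20  41  46
    1   0  -1   0]]
```

View pics/w8.png

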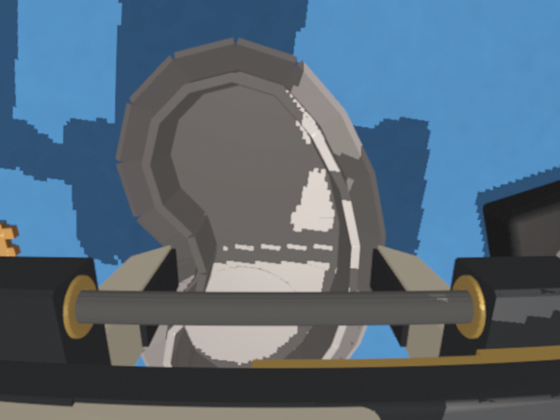

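The tray dropped home: its inner floor is at z≈9 mm (5+4) and its rim at 41 mm. I'll raise the arm and check again from further away.

Request:
move_arm --deltas '[{"dp":[-0.02,0,0],"turn":[0,0,0]},{"dp":[-0.05,0,0],"turn":[0,0,0]},{"dp":[-0.09,0,0],"turn":[0,0,0]},{"dp":[-0.13,0,0],"turn":[0,0,0]},{"dp":[-0.17,0,0],"turn":[0,0,0]},{"dp":[-0.17,0.03,0],"turn":[0,0,0]},{"dp":[-0.17,0.06,0],"turn":[0,0,0]},{"dp":[-0.17,0.06,0],"turn":[0,0,0]},{"dp":[-0.17,0.06,0],"turn":[0,0,0]}]'

```text
time: 9.3
tool_pos: [0.5452, 0.1312, 0.2041]
tool_rot: [-2.146, 1.57, -2.002]
contact_force: [0.5, -0.0, -0.5]
opening: 0.0897
```

```bash
python3 - <<'E'
from h import *
s=robot.observe();print(s['time'],s['tool_pos'],s['contact_force'])
grab('wrist','w9');grab('scene','s9')
z=np.load('pics/w9.npz');C=cloud(z,z['d'])
P=C.reshape(-1,3);q=Ro.from_euler('z',-.14).apply(np.c_[P[:,:2]-[.546,.0697],0*P[:,0]])[:,:2]
m=(arcdist(q)<.025)&(P[:,2]<.1);F=P[m]
A=np.c_[F[:,:2]-F[:,:2].mean(0),np.ones(m.sum())];k=np.linalg.lstsq(A,F[:,2],rcond=None)[0]
print('floor',m.sum(),'z',k[2],'slope deg',np.degrees(k[:2]))
sm,bg=refit('w9',[.546,.0697,.14],rimz=.041);print(sm,bg)
a=np.load('pics/s9.npz');o=np.load('pics/scene0.npz')
cv2.imwrite('pics/s9c.png',cv2.resize(a['p'][60:300,100:400,::-1],None,fx=2.5,fy=2.5))
E
```

```text
9.3 [0.54518536 0.13118659 0.20413582] [ 0.48329903 -0.02916731 -0.512749  ]
floor 6318 z 0.008721170753873431 slope deg [-0.50844162  0.06681108]
(array([0.54672136, 0.07093523, 0.1421441 ]), np.int64(1414), np.float64(0.965901044729614)) (array([0.54630227, 0.06928639, 0.13708939]), np.int64(3419), np.float64(0.6463014588428961))
```

View pics/w9.png

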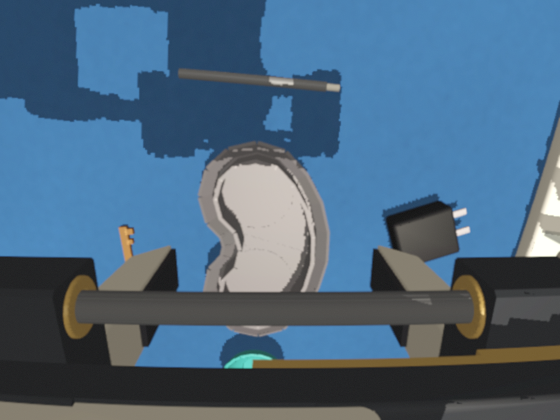

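View pics/s9c.png

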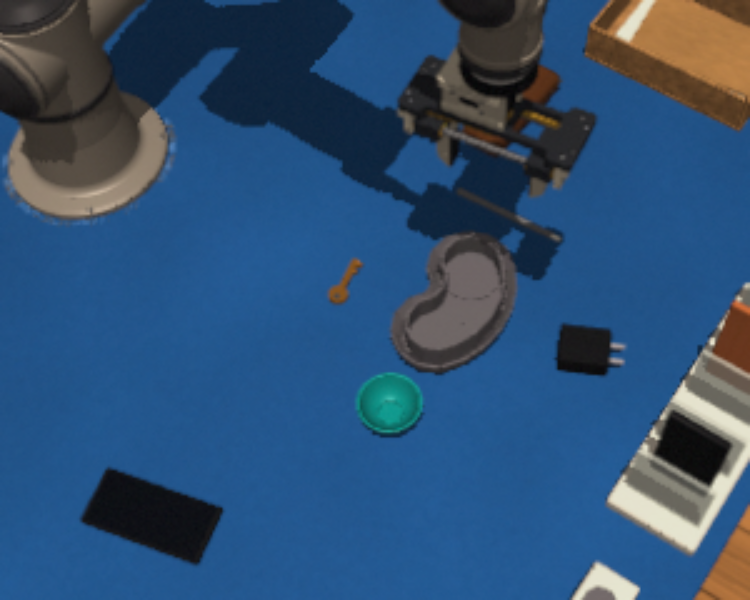

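The small tray sits inside the big one in both views, at (265,235) in the wrist picture. The stylus, key, bowl, adapter and phone look unmoved, and nothing touches the robot.

```bash
python3 - <<'E'
from h import *
print(robot.hand_in())
E
```

```text
the job is handed in; nothing more can be done
None
```

The small tray is nested flat on the big tray's floor and released, and I handed the job in at about 9.5 s. I gripped it across its waist and turned it about 120° clockwise on the rim. When the outlines matched I lowered it about 10 mm and let go, and it dropped the rest of the way.

- **Last checks:**
  - The small tray's inner floor is at z ≈ 8.7 mm, against 9 mm expected when nested.
  - Its slope is 0.5° or less, and its rim is at about 41 mm.
  - The two trays' yaws agree to about 0.3°. Their centres agree to about 1.7 mm, within the 4 mm of play.
  - The gripper is clear at z ≈ 0.20 m. Contact forces at the readings taken stayed under about 7 N.
- **Other objects:** The stylus, key, bowl, adapter and phone look unmoved by eye. The glasses case was partly hidden behind the gripper in the last picture, but the arm only passed high above it.
- **Disagreement:** The small tray started about 2.1 rad (120°) anticlockwise from the match, outside the stated 0.6 to 1.4 rad. The bulge directions in the fits and pictures were clear, so I followed the measurement, and the drop home confirmed it.

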